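# Nip up the clamp levers of an acrylic polishing jig

## Task

Clamp the acrylic pane in the polishing jig: push the three bolt levers round clockwise (seen from above), red first, then yellow, then blue, each past its light run and on through the stiff part until it comes up dead against its stop, before you start the next. Do not wrench a lever hard against its stop, and leave the disc, the cup and the jar where they are.

Things in the scene. Friction and masses are not known exactly. Their poses are not given: they have to be found in the camera images.
- jig: Fixed edge-polishing jig: grey bed 150 x 430 mm, 22 mm high; on it a clear acrylic pane 200 x 390 mm (top at 30 mm, jutting out mostly on +x) under an aluminium clamp beam, 52 mm wide (x), 420 mm long (y), top at 56 mm. Origin at the centre of the underside, on the bench. The three bolts stand on the beam's centre line at y = +150, 0, -150 mm; which colour stands where varies.
- red_bolt: Steel shank of the captive bolt with the red lever; it turns with the lever on a vertical axis. Origin on that axis, 68 mm above the bench, at the foot of the shank (24 mm across, 12 mm high); its z axis points up. Never to be loaded with more than 60 N through the lever.
- red_push (a point): Point on the red lever arm, 40 mm from the bolt axis, on the arm's centre line, 91 mm above the bench. The point's x axis points outward along the arm. The arm is a level round bar, 12 mm thick, ending in an 18 mm ball whose far side is 64 mm from the axis; the hub on the axis is 28 mm across and its top is 102 mm above the bench. There is 29 mm of free height between arm and beam, and nothing stands in the arm's circle. It may point any way at the start.
- red_lever (a joint): How far the red bolt has been nipped up, rad. 0 while the bolt still runs freely. Pushed clockwise seen from above, the lever first runs down lightly (about 2 N at 40 mm from the axis) through 0.9 to 2.3 rad, an amount that differs each time, with this reading staying 0; then it turns stiffly (about 8 N at 40 mm), this reading growing from 0 to 0.4, where it meets a dead stop. It stays where it is left.
- yellow_bolt: Steel shank of the captive bolt with the yellow lever; it turns with the lever on a vertical axis. Origin on that axis, 68 mm above the bench, at the foot of the shank (24 mm across, 12 mm high); its z axis points up. Never to be loaded with more than 60 N through the lever.
- yellow_push (a point): Point on the yellow lever arm, 40 mm from the bolt axis, on the arm's centre line, 91 mm above the bench. The point's x axis points outward along the arm. The arm is a level round bar, 12 mm thick, ending in an 18 mm ball whose far side is 64 mm from the axis; the hub on the axis is 28 mm across and its top is 102 mm above the bench. There is 29 mm of free height between arm and beam, and nothing stands in the arm's circle. It may point any way at the start.
- yellow_lever (a joint): How far the yellow bolt has been nipped up, rad. 0 while the bolt still runs freely. Pushed clockwise seen from above, the lever first runs down lightly (about 2 N at 40 mm from the axis) through 0.9 to 2.3 rad, an amount that differs each time, with this reading staying 0; then it turns stiffly (about 8 N at 40 mm), this reading growing from 0 to 0.4, where it meets a dead stop. It stays where it is left.
- blue_bolt: Steel shank of the captive bolt with the blue lever; it turns with the lever on a vertical axis. Origin on that axis, 68 mm above the bench, at the foot of the shank (24 mm across, 12 mm high); its z axis points up. Never to be loaded with more than 60 N through the lever.
- blue_push (a point): Point on the blue lever arm, 40 mm from the bolt axis, on the arm's centre line, 91 mm above the bench. The point's x axis points outward along the arm. The arm is a level round bar, 12 mm thick, ending in an 18 mm ball whose far side is 64 mm from the axis; the hub on the axis is 28 mm across and its top is 102 mm above the bench. There is 29 mm of free height between arm and beam, and nothing stands in the arm's circle. It may point any way at the start.
- blue_lever (a joint): How far the blue bolt has been nipped up, rad. 0 while the bolt still runs freely. Pushed clockwise seen from above, the lever first runs down lightly (about 2 N at 40 mm from the axis) through 0.9 to 2.3 rad, an amount that differs each time, with this reading staying 0; then it turns stiffly (about 8 N at 40 mm), this reading growing from 0 to 0.4, where it meets a dead stop. It stays where it is left.
- disc: Bystander: loose brown grinding disc lying flat, 115 mm across, 6 mm thick, on the pane's side of the jig. Origin at the centre of its underside.
- cup_mid (a point): Bystander: loose red plastic cup standing by one end of the jig, 66 mm across the rim, 85 mm high. Point on its axis, half-way up.
- jar_mid (a point): Bystander: loose amber glass jar standing by the other end of the jig, 60 mm across, 75 mm high. Point on its axis, half-way up.

How it is judged:
By the outcome, as a careful person would: the job done as asked, in the order asked, and still so for the second after the job is handed in, with the robot touching nothing.
It also fails if it takes over 70 s, if anything falls off the work surface, if the arm or the gripper's body presses on something with over 40 N, if the wrist force passes 120 N, or if a joint passes its speed limit or range.

## Robot

A 6-joint arm with a two-finger parallel gripper is mounted at the origin on the work surface. World frame = base frame: x ahead of the robot, y to its left, z up, the work surface at z = 0. Lengths are in m, angles in rad, forces in N, time in s.
With the tool pointing down it reaches from about 0.35 to 0.8 m from the base axis. Payload 7.3 kg.
Tool frame: the origin (TCP) lies at the very end of the fingers, on their centre line; the grasp point (between the pads) lies 19 mm behind it; z points along the fingers, y is the line along which they close (so a half turn about z gives the same grasp; the last joint's range is limited). The gripper opens to 85 mm and grips with 20 to 120 N. Pads are 22 mm wide; open, the fingers measure 114 mm over their backs; the gripper's body (76 mm by 85 mm) begins 54 mm behind the grasp point. The pads swing forward as they close: fully open they stand 13 mm farther back than shut.
Start: joints at [1.107, 0.342, 1.524, -0, 1.275, -0.146], TCP at [0.164, 0.499, 0.231] pointing down, gripper open.
Joint ranges: [-2.53, 2.53], [-0.77, 2.02], [0.04, 2.7], [-1, 4.14], [0.28, 2.66], [-3.11, 3.11]. Speed limits (rad/s): [2.57, 2.57, 3.14, 3.14, 3.14, 3.14].

## Interface

Orientations are given as a unit quaternion [x, y, z, w].
In Python, from cell import telemetry, imaging, ticket, spotter gives the robot as it stands.
- The arm moves only by the tool move_arm, never from a script. Its argument "targets" is one flat list of numbers, 5 for each row, row after row: the finger opening in mm, from 0 to 85.4, then the shift along the tool's x, y, z in units of 50 mm (1.0 is 50 mm), then the turn about the tool's z in units of 8 degrees (1.0 is 8 degrees). In form: [hand, dx, dy, dz, roll, hand, dx, dy, dz, roll, ...]. A call has 1 to 20 rows; each row shifts and turns the commanded pose from where the row before left it, along the tool's axes as they then stand; what a row does not reach is not made up. A row lasts 1/10 s, in which the tool goes at most 50 mm and 8.59 degrees, less where a joint would pass 70% of its speed; a pose out of reach is approached as far as the arm can. A call is refused whole if a number of a shift passes 1 or a number of a turn 1, either way. A call with a gripper value outside its range is refused whole. The fingers move at their own pace and stop on an object; "force" is the grip in N (left out, the last holds). Time passes only in rows, so rows that do not move let the fingers close. It gives the time, the measured TCP pose, the force, the opening and the grip force at its end, in the units of the state.
- telemetry.sense(): the state, without advancing time (a new reading comes with each control period).
- imaging.capture(name): name is "side" or "top"; returns a dict with "img" (400x640x3 uint8, blue, green, red), "mtx" (3x3 intrinsics, pixels), "k1" (the pictures are not rectified: a ray, as slopes to the right and down, at radius r is drawn at 1 + k1 r^2 times it, then the intrinsics apply), "rvec" (rotation vector, rad) and "tvec" (3), from world to camera coordinates, as OpenCV has them. Camera axes: x right, y down, z forward; pixel columns grow to the right and rows downward; lengths in m; the calibration is good to about 2 mm. A picture is of the moment at which its call begins. There is no depth.
- ticket.finish_job(): hands the job in; it is judged then, once.
Trained networks look in a picture, given as the dict that the camera call returned (one of the last four; its "shot" number tells which), for a name from the list of things; names that differ only in an ending like _2 or _b are one class to them, and where a whole thing is asked for, a point or a joint stands for the part that bears it (a point fixed in the world has none). Each returns a list of dicts, best first, with "confidence" (0 to 1); they miss things now and then, are a little off and sometimes report something else, mostly with a low value. They report only what shows in the picture. A call takes as long as a camera call.
- spotter.boxes_of(picture, query): "pixel" ([row, column] in pixels, amid what is visible of it).
- spotter.outline_of(picture, query): "pixels" (400x640 bool, what is visible of it) and "pixel" ([row, column] in pixels, amid what is visible of it).
- spotter.pinpoint(picture, query): "pixel" ([row, column] in pixels: a listed point, or the origin of a listed thing).
The state is a dict: "time": time; "qpos": joint angles; "joint_velocities": joint speeds; "effort": joint torques, N m; "tool_pos": TCP position; "ee_rot": TCP orientation; "wrist_force": force on the tool from outside, world axes, zero at the start; "torque": the same for the moment, N m; "width": opening from 0.0 (shut) to 1.0 (fully open); "grip_force": force on a finger pad.
Only numpy, scipy, OpenCV 4.12 (cv2) and the standard library are available. Lean on these libraries where they do the work, as an engineer would, in place of code of your own. Each camera call takes 0.05 s, during which the arm holds its last target. There are 200 camera calls.

## Working session

There is one attempt and no reset: what is moved stays moved. The work goes in short steps, Python scripts to look and compute and a tool call to move; the robot and the scene stay as the last step left them, time stands still between calls to the robot, and variables do not carry over. Pictures are saved under pics/ and viewed, at most 10 in all, crops included, and the job is handed in when it is done.

Besides the shell and the picture viewer there is one more tool, called after ">>>" in YAML: its name, and indented under it one key for each argument. move_arm: Moves the arm, as the interface text tells. Its arguments: {"type":"object","properties":{"targets":{"type":"array","items":{"type":"number"}},"force":{"type":"number"}},"required":["targets"]}

```bash
mkdir -p pics; cat > h.py <<'E'
import numpy as np, cv2
from cell import telemetry, imaging, ticket, spotter
def ray(p,px):
    x,y=px[1],px[0]
    K=np.array(p["mtx"]);d=np.array([(x-K[0,2])/K[0,0],(y-K[1,2])/K[1,1]])
    u=d.copy()
    for _ in range(20): u=d/(1+p["k1"]*(u@u))
    R=cv2.Rodrigues(np.array(p["rvec"],float))[0];t=np.array(p["tvec"],float).ravel()
    return -R.T@t, R.T@np.array([u[0],u[1],1])
def atz(p,px,z):
    o,d=ray(p,px); return o+d*(z-o[2])/d[2]
E
python3 - <<'E'
from h import *
s=telemetry.sense(); print({k:np.round(v,3) for k,v in s.items()})
for n in ("top","side"):
    p=imaging.capture(n); cv2.imwrite(f"pics/{n}0.png",p["img"])
    print(n,ray(p,(200,320)))
    for q,z in [("jig",0),("red_bolt",.068),("red_push",.091),("yellow_bolt",.068),("yellow_push",.091),("blue_bolt",.068),("blue_push",.091),("disc",0),("cup_mid",.0425),("jar_mid",.0375)]:
        for r in spotter.pinpoint(p,q)[:2]:
            print(q,np.round(r["pixel"],1),round(r["confidence"],2),np.round(atz(p,r["pixel"],z),4)[:2])
E
```

```text
{'time': np.float64(0.0), 'qpos': array([ 1.107,  0.343,  1.525,  0.   ,  1.275, -0.146]), 'joint_velocities': array([-0.   ,  0.001,  0.   , -0.001, -0.001, -0.   ]), 'effort': array([ 1.0000e-03, -4.3369e+01, -2.4600e+01, -0.0000e+00,  8.0000e-03,
       -0.0000e+00]), 'tool_pos': array([0.164, 0.498, 0.231]), 'ee_rot': array([ 0.158,  0.987, -0.001, -0.   ]), 'wrist_force': array([ 0.55 ,  0.338, -0.23 ]), 'torque': array([-0.011, -0.002,  0.023]), 'grip_force': np.float64(0.0), 'width': np.float64(1.001)}
top (array([0.46224116, 0.00965918, 1.0189246 ]), array([ 0.1458862 , -0.00591491, -0.98936786]))
jig [241.6 336.9] 0.65 [ 0.5092 -0.0351]
red_bolt [229.2 403.9] 0.55 [ 0.5304 -0.1863]
red_push [230.1 388.7] 0.69 [ 0.5276 -0.1474]
yellow_bolt [250.5 272.9] 0.59 [0.4892 0.1136]
yellow_push [262.6 258.9] 0.82 [0.4626 0.1423]
blue_bolt [240.9 342.6] 0.59 [ 0.5073 -0.0451]
blue_push [219.6 346.9] 0.65 [ 0.5534 -0.0549]
disc [167.8 302.5] 0.65 [0.6949 0.0454]
cup_mid [245.7 204.4] 0.63 [0.5041 0.2778]
jar_mid [225.6 452.7] 0.7 [ 0.5379 -0.3102]
side (array([0.3295333 , 0.43823329, 0.68766597]), array([ 0.33618425, -0.57649557, -0.74485653]))
jig [235.1 352.3] 0.67 [ 0.5208 -0.0414]
red_bolt [175.6 377.4] 0.81 [ 0.5342 -0.1816]
yellow_bolt [274.2 330.3] 0.83 [0.4936 0.1101]
yellow_push [284.4 343.2] 0.92 [0.4572 0.128 ]
blue_bolt [217.8 355.4] 0.77 [ 0.5181 -0.0383]
blue_push [200.1 346.3] 0.59 [ 0.5507 -0.0537]
disc [224.9 268.2] 0.73 [0.7016 0.0379]
cup_mid [344.6 277.9] 0.64 [0.5061 0.2671]
jar_mid [151.4 395. ] 0.89 [ 0.5443 -0.322 ]
```

```bash
python3 - <<'E'
import cv2
a=cv2.imread("pics/top0.png")[150:310,170:490]
cv2.imwrite("pics/c.png",cv2.resize(a,(800,400),interpolation=cv2.INTER_CUBIC))
E
```

```text
(no output)
```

View pics/c.png

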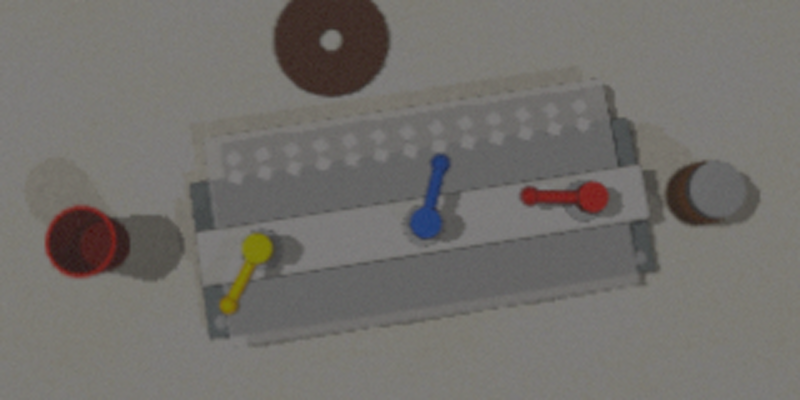

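View pics/side0.png

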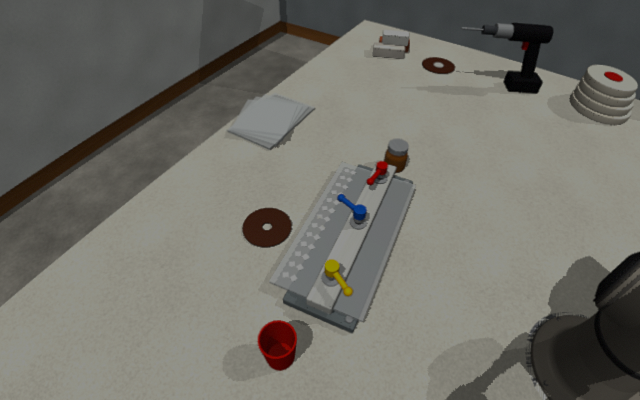

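Left to right in the crop are yellow, blue and red. The red lever points at +y, blue at +x, and yellow back and left. I'll straddle each hub with the open fingers and turn the lever by pure roll. First I need accurate axes.

```bash
cat > m.py <<'E'
from h import *
def levers():
    out={}
    p=imaging.capture("top")
    for c in ("red","yellow","blue"):
        r=spotter.outline_of(p,c+"_lever")
        if not r: continue
        m=r[0]["pixels"].astype(np.uint8)
        dt=cv2.distanceTransform(m,cv2.DIST_L2,5)
        w=np.where(dt>dt.max()*0.8); ctr=np.array([w[0].mean(),w[1].mean()])
        P=np.array(np.nonzero(m)).T
        hub=atz(p,ctr,.099)[:2]
        Q=np.array([atz(p,x,.091)[:2] for x in P]); d=np.linalg.norm(Q-hub,axis=1)
        k=(d>20e-3)&(d<70e-3)
        v=(Q[k]-hub).mean(0)
        out[c]=(hub,np.degrees(np.arctan2(v[1],v[0])),d[d<.08].max())
        print(c,np.round(hub,4),"ang",round(out[c][1],1),"reach",round(out[c][2],3),"conf",round(r[0]["confidence"],2),P.shape)
    return out
E
python3 - <<'E'
from m import *
o=levers()
# model fit: three collinear axes 150 mm apart, order yellow(+150), blue 0, red(-150)
A=np.array([o[c][0] for c in ("yellow","blue","red")]);c=A.mean(0);d=A[0]-A[2];print(np.linalg.norm(d));d/=np.linalg.norm(d)
s=telemetry.sense()
for n,k in zip(("yellow","blue","red"),(.15,0,-.15)):
    h=c+k*d;j1=np.degrees(np.arctan2(h[1],h[0]));psi=o[n][1]+45
    print(n,np.round(h,4),"j1",round(j1,1),"j6 start",round((j1-psi)%180-180,1),"other",round((j1-psi)%360,1))
E
```

```text
red [ 0.5285 -0.1842] ang 85.4 reach 0.061 conf 0.52 (312, 2)
yellow [0.4905 0.1102] ang 151.1 reach 0.062 conf 0.56 (238, 2)
blue [0.4916 0.111 ] ang 152.7 reach 0.063 conf 0.66 (272, 2)
0.2968062082819366
yellow [0.4843 0.1611] j1 18.4 j6 start -177.7 other 182.3
blue [0.5035 0.0123] j1 1.4 j6 start -16.3 other 163.7
red [ 0.5227 -0.1364] j1 -14.6 j6 start -145.0 other 215.0
```

```bash
cat > go.py <<'E'
from h import *
from scipy.spatial.transform import Rotation as R
T={"red":(.530,-.184),"blue":(.511,-.0365),"yellow":(.491,.111)}
def st():
    s=telemetry.sense();r=R.from_quat(s["ee_rot"]).as_matrix()
    az=np.degrees(np.arctan2(r[1,1],r[0,1]))
    print("t",round(float(s["time"]),2),"pos",np.round(s["tool_pos"],4),"yaz",round(az,1),"j6",round(np.degrees(s["qpos"][5]),1),"F",np.round(s["wrist_force"],1),"M",np.round(s["torque"],2),"w",round(float(s["width"]),2))
    return s,r
def to(c,z):
    s,r=st(); print("tool units",np.round(r.T@(np.array([*T[c],z])-s["tool_pos"])/.05,2))
E
```

>>> move_arm:
  targets: [64,0,0,0,-0.91,64,0,0,0,-0.91,64,0,0,0,-0.91,64,0,0,0,-0.91,64,0,0,0,-0.91,64,0,0,0,-0.91,64,0,0,0,-0.91,64,0,0,0,-0.91]

```text
time: 2.1
tool_pos: [0.164, 0.4987, 0.2313]
ee_rot: [-0.345, 0.939, 0.0, 0.0]
wrist_force: [0.0, 0.1, 0.0]
width: 0.751
grip_force: 0.0
```

>>> move_arm:
  targets: [64,0.16,-0.76,0,0,64,0.16,-0.76,0,0,64,0.16,-0.76,0,0,64,0.16,-0.76,0,0,64,0.16,-0.76,0,0,64,0.16,-0.76,0,0,64,0.16,-0.76,0,0,64,0.16,-0.76,0,0,64,0.16,-0.76,0,0,64,0.16,-0.76,0,0,64,0.16,-0.76,0,0,64,0.16,-0.76,0,0,64,0.16,-0.76,0,0,64,0.16,-0.76,0,0,64,0.16,-0.76,0,0,64,0.16,-0.76,0,0,64,0.16,-0.76,0,0,64,0.16,-0.76,0,0,64,0.16,-0.76,0,0,64,0.16,-0.76,0,0]

```text
time: 4.1
tool_pos: [0.5309, -0.1876, 0.2312]
ee_rot: [-0.342, 0.94, 0.0, 0.0]
wrist_force: [0.1, 0.1, -0.3]
width: 0.746
grip_force: 0.0
```

```bash
python3 -c "
from go import *
to('red',.072)"
```

```text
t 4.1 pos [ 0.5309 -0.1876  0.2312] yaz 130.0 j6 -157.3 F [ 0.1  0.1 -0.3] M [ 0.08 -0.01 -0.  ] w 0.75
tool units [-0.03  0.07  3.18]
```

>>> move_arm:
  targets: [64,-0.03,0.07,0.4,0,64,0,0,0.4,0,64,0,0,0.4,0,64,0,0,0.4,0,64,0,0,0,0]

```text
time: 4.6
tool_pos: [0.5277, -0.1818, 0.1487]
ee_rot: [-0.342, 0.94, 0.002, -0.002]
wrist_force: [0.1, -0.1, 0.4]
width: 0.746
grip_force: 0.0
```

```bash
python3 -c "
from go import *
to('red',.072)
p=imaging.capture('side');cv2.imwrite('pics/s1.png',cv2.resize(p['img'][80:260,260:500],(800,600)))"
```

```text
t 4.6 pos [ 0.5277 -0.1818  0.1487] yaz 130.0 j6 -156.9 F [ 0.1 -0.1  0.4] M [-0.05  0.   -0.04] w 0.75
tool units [-0.01 -0.07  1.53]
```

View pics/s1.png

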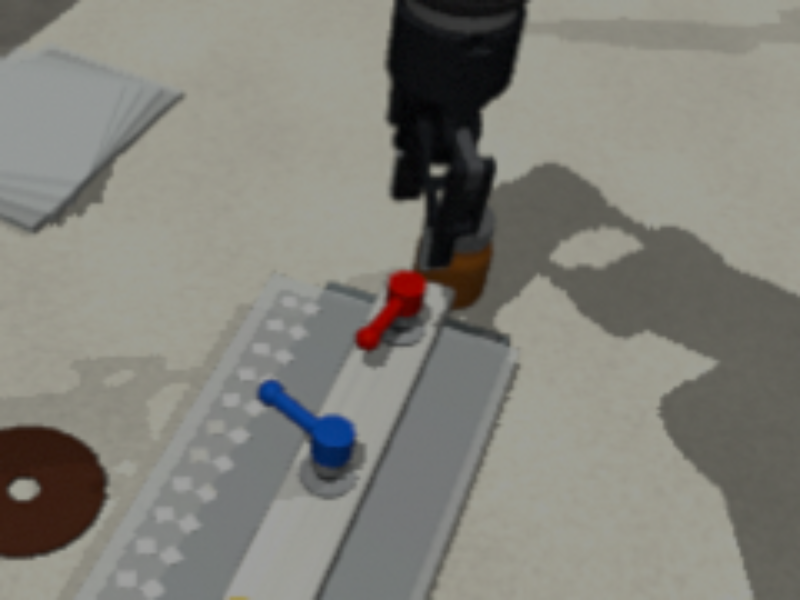

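The picture shows the gripper above the red hub (crop 407,290), with fingertips near (437,265) and (405,195). I'll check the alignment numerically.

```bash
python3 -c "
from go import *
p=imaging.capture('side')
print(atz(p,(149,386.3),.155),atz(p,(80+280*.3,260+407*.3),.102), atz(p,(80+430*.3,260+334*.3),.102))
st()"
```

```text
[ 0.5250773 -0.1815342  0.155    ] [ 0.53036625 -0.18859573  0.102     ] [ 0.51028441 -0.03836269  0.102     ]
t 4.7 pos [ 0.5294 -0.1825  0.1516] yaz 130.0 j6 -156.9 F [-0.1  0.1  0.4] M [ 0.03  0.03 -0.  ] w 0.75
```

>>> move_arm:
  targets: [64,0.04,-0.06,0.4,0,64,0,0,0.4,0,64,0,0,0.4,0,64,0,0,0.4,0,64,0,0,0,0,64,0,0,0,0]

```text
time: 5.3
tool_pos: [0.5304, -0.1864, 0.0726]
ee_rot: [-0.342, 0.94, -0.001, 0.001]
wrist_force: [0.2, 0.0, 0.2]
width: 0.751
grip_force: 0.0
```

```bash
python3 -c "
from go import *
to('red',.072)"
```

```text
t 5.3 pos [ 0.5304 -0.1864  0.0726] yaz 130.0 j6 -157.2 F [0.2 0.  0.2] M [0.02 0.02 0.01] w 0.75
tool units [-0.02  0.04  0.01]
```

>>> move_arm:
  targets: [64,0,0,0,1,64,0,0,0,1,64,0,0,0,1,64,0,0,0,1,64,0,0,0,1,64,0,0,0,0]

```text
time: 5.9
tool_pos: [0.5304, -0.1863, 0.0731]
ee_rot: [0.0, 1.0, -0.0, 0.001]
wrist_force: [0.0, -0.1, 0.4]
width: 0.748
grip_force: 0.4
```

```bash
python3 -c "
from go import *
st()
from m import levers
levers()"
```

```text
t 5.9 pos [ 0.5304 -0.1863  0.0731] yaz 90.0 j6 -117.1 F [ 0.  -0.1  0.4] M [0.13 0.11 0.07] w 0.75
yellow [0.4911 0.1102] ang 151.4 reach 0.063 conf 0.77 (304, 2)
blue [ 0.5119 -0.0371] ang -16.1 reach 0.061 conf 0.82 (241, 2)
```

>>> move_arm:
  targets: [64,0,0,0,0.75,64,0,0,0,0.75,64,0,0,0,0.75,64,0,0,0,0]

```text
time: 6.5
tool_pos: [0.5298, -0.1859, 0.0715]
ee_rot: [0.156, 0.988, 0.0, 0.0]
wrist_force: [-0.3, 1.3, 1.2]
width: 0.749
grip_force: 0.7
```

```bash
python3 -c "
from go import *
st()"
```

```text
t 6.5 pos [ 0.5298 -0.1859  0.0715] yaz 72.1 j6 -99.3 F [-0.3  1.3  1.2] M [ 0.23  0.03 -0.01] w 0.75
```

```bash
python3 -c "
from go import *
p=imaging.capture('side');cv2.imwrite('pics/s2.png',cv2.resize(p['img'][110:230,300:460],(800,600),interpolation=cv2.INTER_CUBIC))"
```

```text
(no output)
```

View pics/s2.png

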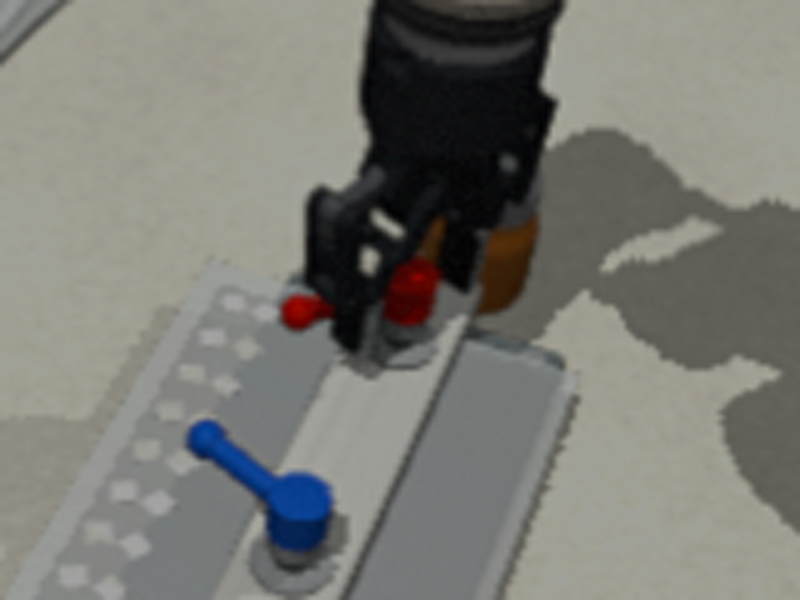

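The red lever is being pushed ahead of the finger (ball at 300,312), clear of the hub and the jar. I'll carry on in chunks smaller than the stiff range.

>>> move_arm:
  targets: [64,0,0,0,0.75,64,0,0,0,0.75,64,0,0,0,0]

```text
time: 6.85
tool_pos: [0.5299, -0.1859, 0.0714]
ee_rot: [0.257, 0.966, 0.0, 0.0]
wrist_force: [-0.0, 1.4, 0.1]
width: 0.752
grip_force: 0.7
```

>>> move_arm:
  targets: [64,0,0,0,0.75,64,0,0,0,0.75]

```text
time: 7.05
tool_pos: [0.529, -0.1843, 0.0712]
ee_rot: [0.357, 0.934, 0.001, -0.001]
wrist_force: [-1.5, 10.9, 4.2]
width: 0.749
grip_force: 5.0
```

```bash
python3 -c "
from go import *
st()"
```

```text
t 7.05 pos [ 0.529  -0.1843  0.0712] yaz 48.1 j6 -75.3 F [-1.5 10.9  4.2] M [1.69 0.08 0.32] w 0.75
```

>>> move_arm:
  targets: [64,0,0,0,0.5,64,0,0,0,0.5,64,0,0,0,0]

```text
time: 7.35
tool_pos: [0.5296, -0.184, 0.0713]
ee_rot: [0.42, 0.907, 0.001, -0.001]
wrist_force: [-1.4, 9.6, 2.8]
width: 0.747
grip_force: 4.4
```

>>> move_arm:
  targets: [64,0,0,0,0.25,64,0,0,0,0]

```text
time: 7.55
tool_pos: [0.5298, -0.184, 0.0713]
ee_rot: [0.436, 0.9, 0.001, -0.001]
wrist_force: [1.2, 9.7, 2.6]
width: 0.747
grip_force: 4.6
```

>>> move_arm:
  targets: [64,0,0,0,0.25,64,0,0,0,0]

```text
time: 7.75
tool_pos: [0.5299, -0.184, 0.0713]
ee_rot: [0.451, 0.892, 0.001, -0.001]
wrist_force: [1.0, 10.4, 2.1]
width: 0.751
grip_force: 4.7
```

```bash
python3 -c "
from go import *
st()"
```

```text
t 7.75 pos [ 0.5299 -0.184   0.0713] yaz 36.4 j6 -63.5 F [ 1.  10.4  2.1] M [ 1.57 -0.27  0.29] w 0.75
```

>>> move_arm:
  targets: [64,0,0,0,0.25,64,0,0,0,0]

```text
time: 7.95
tool_pos: [0.5301, -0.184, 0.0714]
ee_rot: [0.467, 0.884, 0.001, -0.0]
wrist_force: [1.7, 10.6, 1.5]
width: 0.748
grip_force: 4.7
```

>>> move_arm:
  targets: [64,0,0,0,0.25,64,0,0,0,0]

```text
time: 8.15
tool_pos: [0.5302, -0.184, 0.0714]
ee_rot: [0.482, 0.876, 0.001, -0.0]
wrist_force: [2.6, 10.2, 1.9]
width: 0.751
grip_force: 4.7
```

>>> move_arm:
  targets: [64,0,0,0,0.25,64,0,0,0,0]

```text
time: 8.35
tool_pos: [0.5304, -0.1841, 0.0714]
ee_rot: [0.497, 0.868, 0.001, -0.0]
wrist_force: [2.9, 9.9, 2.5]
width: 0.748
grip_force: 4.7
```

>>> move_arm:
  targets: [64,0,0,0,0.25,64,0,0,0,0]

```text
time: 8.55
tool_pos: [0.5304, -0.1837, 0.0714]
ee_rot: [0.512, 0.859, 0.002, -0.0]
wrist_force: [2.2, 11.5, 2.3]
width: 0.747
grip_force: 5.5
```

>>> move_arm:
  targets: [64,0,0,0,0.25,64,0,0,0,0]

```text
time: 8.75
tool_pos: [0.5303, -0.1828, 0.0714]
ee_rot: [0.527, 0.85, 0.002, -0.001]
wrist_force: [3.4, 14.6, 3.0]
width: 0.749
grip_force: 7.2
```

```bash
python3 -c "
from go import *
st()"
```

```text
t 8.75 pos [ 0.5303 -0.1828  0.0714] yaz 26.4 j6 -53.5 F [ 3.4 14.6  3. ] M [ 2.4  -0.58  0.48] w 0.75
```

Force is climbing while the tool deflects, so red is on its stop. I'll do one small confirming nudge, then back off and rise.

>>> move_arm:
  targets: [64,0,0,0,0.25,64,0,0,0,0]

```text
time: 8.95
tool_pos: [0.5302, -0.1819, 0.0714]
ee_rot: [0.542, 0.841, 0.002, -0.001]
wrist_force: [2.2, 19.9, 4.8]
width: 0.756
grip_force: 9.0
```

>>> move_arm:
  targets: [64,0,0,0,-1,64,0,0,0,-1,64,0,0,0,0,64,0,0,-0.4,0,64,0,0,-0.4,0,64,0,0,-0.4,0,64,0,0,-0.2,0,64,0,0,0,0]

```text
time: 9.75
tool_pos: [0.5304, -0.1867, 0.1426]
ee_rot: [0.423, 0.906, -0.0, 0.002]
wrist_force: [0.5, -0.5, -0.5]
width: 0.754
grip_force: 0.0
```

```bash
python3 -c "
from go import *
to('yellow',.15)"
```

```text
t 9.75 pos [ 0.5304 -0.1867  0.1426] yaz 40.0 j6 -67.2 F [ 0.5 -0.5 -0.5] M [ 0.04  0.01 -0.03] w 0.75
tool units [ 5.07  3.22 -0.16]
```

>>> move_arm:
  targets: [64,0.42,0.27,-0.16,0,64,0.42,0.27,0,0,64,0.42,0.27,0,0,64,0.42,0.27,0,0,64,0.42,0.27,0,0,64,0.42,0.27,0,0,64,0.42,0.27,0,0,64,0.42,0.27,0,0,64,0.42,0.27,0,0,64,0.42,0.27,0,0,64,0.42,0.27,0,0,64,0.42,0.27,0,0,64,0,0,0,1,64,0,0,0,1,64,0,0,0,1,64,0,0,0,0]

```text
time: 11.35
tool_pos: [0.4911, 0.1111, 0.1482]
ee_rot: [0.602, 0.798, -0.001, -0.001]
wrist_force: [0.1, 0.4, -0.2]
width: 0.748
grip_force: 0.0
```

```bash
python3 -c "
from go import *
to('yellow',.072)
from m import levers
levers()"
```

```text
t 11.35 pos [0.4911 0.1111 0.1482] yaz 16.0 j6 -11.9 F [ 0.1  0.4 -0.2] M [-0.01  0.01 -0.  ] w 0.75
tool units [-0.    0.    1.52]
red [ 0.53   -0.1847] ang 7.7 reach 0.063 conf 0.72 (263, 2)
yellow [ 0.5305 -0.2874] ang -74.7 reach 0.04 conf 0.48 (664, 2)
blue [ 0.5122 -0.036 ] ang -16.8 reach 0.062 conf 0.48 (234, 2)
```

>>> move_arm:
  targets: [64,0,0,0.4,0,64,0,0,0.4,0,64,0,0,0.4,0,64,0,0,0.33,0,64,0,0,0,0,64,0,0,0,0]

```text
time: 12.15
tool_pos: [0.4917, 0.1111, 0.073]
ee_rot: [0.601, 0.799, -0.0, -0.0]
wrist_force: [0.4, -0.4, 0.1]
width: 0.749
grip_force: 0.0
```

>>> move_arm:
  targets: [64,0,0,0,0.75,64,0,0,0,0.75,64,0,0,0,0.75,64,0,0,0,0.75]

```text
time: 12.55
tool_pos: [0.4924, 0.1107, 0.0741]
ee_rot: [0.756, 0.655, 0.001, 0.001]
wrist_force: [-1.0, -3.0, -0.5]
width: 0.751
grip_force: 1.1
```

>>> move_arm:
  targets: [64,0,0,0,1,64,0,0,0,1,64,0,0,0,1,64,0,0,0,1]

```text
time: 12.95
tool_pos: [0.4919, 0.1107, 0.0739]
ee_rot: [0.907, 0.421, 0.0, 0.0]
wrist_force: [-1.5, -2.3, -0.1]
width: 0.747
grip_force: 1.2
```

```bash
python3 -c "
from go import *
st()
p=imaging.capture('side');cv2.imwrite('pics/s3.png',cv2.resize(p['img'][180:330,260:460],(800,600),interpolation=cv2.INTER_CUBIC))"
```

```text
t 12.95 pos [0.4919 0.1107 0.0739] yaz -40.2 j6 44.3 F [-1.5 -2.3 -0.1] M [-0.43  0.21  0.08] w 0.75
```

View pics/s3.png

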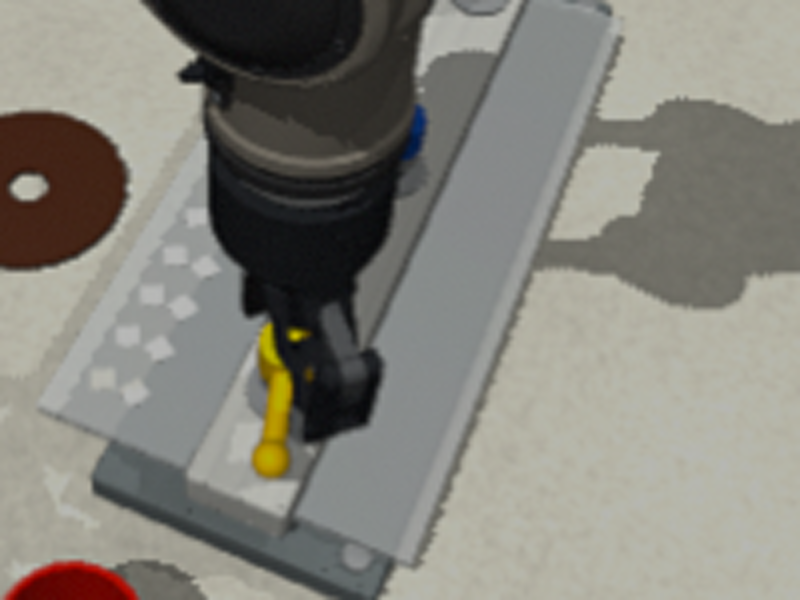

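The yellow lever (ball at 270,458) is running lightly ahead of the finger.

>>> move_arm:
  targets: [64,0,0,0,0.65,64,0,0,0,0.65]

```text
time: 13.2
tool_pos: [0.4917, 0.1108, 0.0738]
ee_rot: [0.941, 0.339, 0.0, 0.0]
wrist_force: [-3.0, -1.5, 1.2]
width: 0.75
grip_force: 1.1
```

>>> move_arm:
  targets: [64,0,0,0,0.65,64,0,0,0,0.65]

```text
time: 13.4
tool_pos: [0.4916, 0.1109, 0.0737]
ee_rot: [0.968, 0.252, 0.0, 0.0]
wrist_force: [-2.6, -0.7, -0.1]
width: 0.751
grip_force: 1.1
```

>>> move_arm:
  targets: [64,0,0,0,0.65,64,0,0,0,0.65]

```text
time: 13.6
tool_pos: [0.4915, 0.1111, 0.0737]
ee_rot: [0.987, 0.164, 0.0, 0.0]
wrist_force: [-2.7, -1.0, 0.7]
width: 0.751
grip_force: 1.2
```

>>> move_arm:
  targets: [64,0,0,0,0.65,64,0,0,0,0.65]

```text
time: 13.8
tool_pos: [0.4915, 0.1113, 0.0737]
ee_rot: [0.997, 0.073, 0.0, -0.0]
wrist_force: [-3.2, 1.4, 1.5]
width: 0.744
grip_force: 1.2
```

>>> move_arm:
  targets: [64,0,0,0,0.65,64,0,0,0,0.65]

```text
time: 14.0
tool_pos: [0.4896, 0.112, 0.0734]
ee_rot: [1.0, -0.017, -0.002, -0.001]
wrist_force: [-7.6, 5.3, 5.1]
width: 0.751
grip_force: 4.6
```

>>> move_arm:
  targets: [64,0,0,0,0.65,64,0,0,0,0.65]

```text
time: 14.2
tool_pos: [0.49, 0.1125, 0.0736]
ee_rot: [0.994, -0.108, -0.001, -0.001]
wrist_force: [-5.9, 7.1, 3.6]
width: 0.748
grip_force: 4.7
```

>>> move_arm:
  targets: [64,0,0,0,0.3,64,0,0,0,0]

```text
time: 14.4
tool_pos: [0.4902, 0.1126, 0.0736]
ee_rot: [0.992, -0.127, -0.001, -0.001]
wrist_force: [-5.4, 6.5, 2.8]
width: 0.749
grip_force: 4.3
```

>>> move_arm:
  targets: [64,0,0,0,0.25,64,0,0,0,0]

```text
time: 14.6
tool_pos: [0.4903, 0.1126, 0.0736]
ee_rot: [0.99, -0.144, -0.001, -0.001]
wrist_force: [-6.2, 6.6, 3.5]
width: 0.751
grip_force: 4.4
```

>>> move_arm:
  targets: [64,0,0,0,0.25,64,0,0,0,0]

```text
time: 14.8
tool_pos: [0.4905, 0.1127, 0.0737]
ee_rot: [0.987, -0.162, -0.001, -0.001]
wrist_force: [-4.6, 8.3, 2.2]
width: 0.75
grip_force: 4.4
```

>>> move_arm:
  targets: [64,0,0,0,0.25,64,0,0,0,0]

```text
time: 15.0
tool_pos: [0.4902, 0.113, 0.0736]
ee_rot: [0.984, -0.179, -0.001, -0.001]
wrist_force: [-6.0, 8.6, 3.1]
width: 0.75
grip_force: 5.1
```

Force and deflection are starting to rise; two more small nudges.

>>> move_arm:
  targets: [64,0,0,0,0.25,64,0,0,0,0]

```text
time: 15.2
tool_pos: [0.4896, 0.1135, 0.0736]
ee_rot: [0.981, -0.196, -0.002, -0.001]
wrist_force: [-7.6, 11.8, 4.2]
width: 0.754
grip_force: 6.9
```

>>> move_arm:
  targets: [64,0,0,0,0.25,64,0,0,0,0]

```text
time: 15.4
tool_pos: [0.4889, 0.1141, 0.0736]
ee_rot: [0.977, -0.213, -0.003, -0.002]
wrist_force: [-11.1, 15.4, 6.0]
width: 0.749
grip_force: 8.7
```

>>> move_arm:
  targets: [64,0,0,0,-1,64,0,0,0,-1,64,0,0,0,0,64,0,0,-0.4,0,64,0,0,-0.4,0,64,0,0,-0.4,0,64,0,0,-0.35,0,64,0,0,0,0]

```text
time: 16.2
tool_pos: [0.4934, 0.1112, 0.1531]
ee_rot: [0.997, -0.077, 0.003, -0.001]
wrist_force: [-0.3, 0.1, -0.2]
width: 0.752
grip_force: 0.0
```

>>> move_arm:
  targets: [64,0,0,0,-1,64,0,0,0,-1,64,0,0,0,-1,64,0,0,0,-1,64,0,0,0,-1,64,0,0,0,-1,64,0,0,0,-1,64,0,0,0,-1,64,0,0,0,-1,64,0,0,0,-1,64,0,0,0,-1,64,0,0,0,-1,64,0,0,0,-1,64,0,0,0,-1,64,0,0,0,-1,64,0,0,0,-0.9,64,0,0,0,0]

```text
time: 17.9
tool_pos: [0.4914, 0.1111, 0.1497]
ee_rot: [0.512, 0.859, -0.0, -0.0]
wrist_force: [0.3, 0.4, -0.0]
width: 0.749
grip_force: 0.0
```

```bash
python3 -c "
from go import *
to('blue',.15)"
```

```text
t 17.9 pos [0.4914 0.1111 0.1497] yaz 28.4 j6 -24.4 F [ 0.3  0.4 -0. ] M [-0.03  0.05 -0.01] w 0.75
tool units [-2.78 -1.06 -0.01]
```

>>> move_arm:
  targets: [64,-0.4,-0.15,0,0,64,-0.4,-0.15,0,0,64,-0.4,-0.15,0,0,64,-0.4,-0.15,0,0,64,-0.4,-0.15,0,0,64,-0.4,-0.15,0,0,64,-0.38,-0.16,0,0,64,0,0,0,0,64,0,0,0,0]

```text
time: 18.8
tool_pos: [0.5109, -0.0363, 0.1499]
ee_rot: [0.513, 0.858, 0.0, -0.0]
wrist_force: [0.1, 0.4, -0.2]
width: 0.747
grip_force: 0.0
```

```bash
python3 -c "
from go import *
to('blue',.072)
from m import levers
levers()"
```

```text
t 18.8 pos [ 0.5109 -0.0363  0.1499] yaz 28.2 j6 -40.9 F [ 0.1  0.4 -0.2] M [ 0.04  0.04 -0.03] w 0.75
tool units [-0.01 -0.    1.56]
yellow [0.4916 0.1099] ang 50.8 reach 0.063 conf 0.52 (274, 2)
```

>>> move_arm:
  targets: [64,0,0,0.4,0,64,0,0,0.4,0,64,0,0,0.4,0,64,0,0,0.36,0,64,0,0,0,0,64,0,0,0,0]

```text
time: 19.6
tool_pos: [0.5113, -0.0359, 0.0726]
ee_rot: [0.512, 0.859, 0.0, -0.0]
wrist_force: [0.2, 0.9, 0.7]
width: 0.75
grip_force: 0.0
```

>>> move_arm:
  targets: [64,0,0,0,0.75,64,0,0,0,0.75,64,0,0,0,0.75,64,0,0,0,0.75]

```text
time: 20.0
tool_pos: [0.5121, -0.0361, 0.0738]
ee_rot: [0.681, 0.732, 0.001, 0.001]
wrist_force: [1.0, 2.3, -0.2]
width: 0.747
grip_force: 1.4
```

>>> move_arm:
  targets: [64,0,0,0,1,64,0,0,0,1,64,0,0,0,1,64,0,0,0,1]

```text
time: 20.4
tool_pos: [0.5134, -0.0363, 0.0741]
ee_rot: [0.857, 0.516, 0.002, 0.002]
wrist_force: [3.6, 0.6, -0.7]
width: 0.752
grip_force: 1.7
```

```bash
python3 -c "
from go import *
st()"
```

```text
t 20.4 pos [ 0.5134 -0.0363  0.0741] yaz -27.9 j6 15.3 F [ 3.6  0.6 -0.7] M [ 0.07 -0.56  0.11] w 0.75
```

>>> move_arm:
  targets: [64,0,0,0,0.65,64,0,0,0,0.65]

```text
time: 20.6
tool_pos: [0.5135, -0.0365, 0.0742]
ee_rot: [0.899, 0.437, 0.002, 0.002]
wrist_force: [3.4, -0.8, -1.0]
width: 0.756
grip_force: 1.6
```

>>> move_arm:
  targets: [64,0,0,0,0.65,64,0,0,0,0.65]

```text
time: 20.8
tool_pos: [0.5136, -0.0367, 0.0743]
ee_rot: [0.935, 0.354, 0.003, 0.002]
wrist_force: [4.2, -1.7, -1.4]
width: 0.748
grip_force: 1.6
```

>>> move_arm:
  targets: [64,0,0,0,0.65,64,0,0,0,0.65]

```text
time: 21.0
tool_pos: [0.5137, -0.0369, 0.0743]
ee_rot: [0.964, 0.268, 0.003, 0.002]
wrist_force: [4.0, -2.8, -1.2]
width: 0.75
grip_force: 1.7
```

>>> move_arm:
  targets: [64,0,0,0,0.65,64,0,0,0,0.65]

```text
time: 21.2
tool_pos: [0.5136, -0.0371, 0.0744]
ee_rot: [0.984, 0.179, 0.003, 0.002]
wrist_force: [3.4, -4.5, 1.2]
width: 0.751
grip_force: 1.7
```

>>> move_arm:
  targets: [64,0,0,0,0.65,64,0,0,0,0.65]

```text
time: 21.4
tool_pos: [0.5134, -0.0372, 0.0743]
ee_rot: [0.996, 0.089, 0.003, 0.001]
wrist_force: [2.9, -3.3, 0.0]
width: 0.752
grip_force: 1.7
```

>>> move_arm:
  targets: [64,0,0,0,0.65,64,0,0,0,0.65]

```text
time: 21.6
tool_pos: [0.5132, -0.0372, 0.0743]
ee_rot: [1.0, -0.001, 0.003, 0.001]
wrist_force: [1.4, -4.3, 1.2]
width: 0.75
grip_force: 1.7
```

```bash
python3 -c "
from go import *
st()
p=imaging.capture('side');cv2.imwrite('pics/s4.png',cv2.resize(p['img'][140:290,260:460],(800,600),interpolation=cv2.INTER_CUBIC))"
```

```text
t 21.6 pos [ 0.5132 -0.0372  0.0743] yaz -90.2 j6 77.5 F [ 1.4 -4.3  1.2] M [-0.57 -0.28  0.08] w 0.75
```

View pics/s4.png

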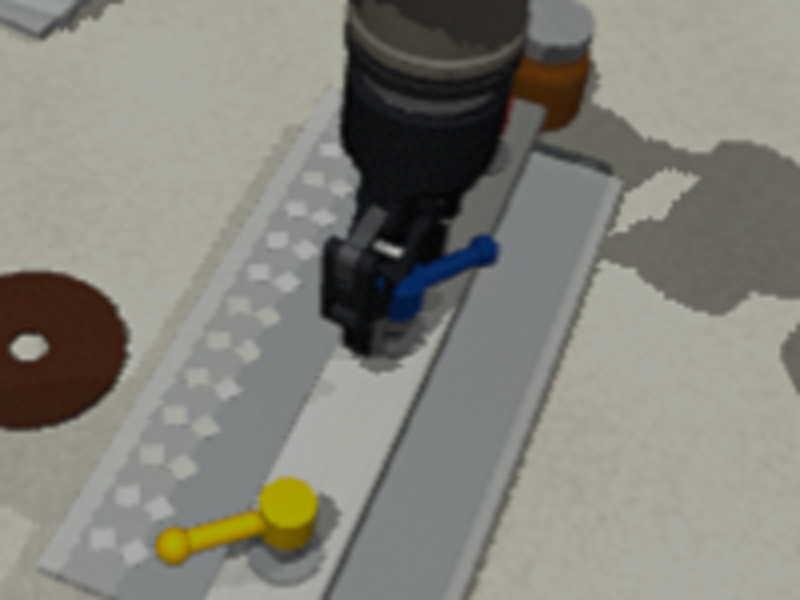

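The blue lever (ball at 483,250) is still running lightly; yellow stays where it was left.

>>> move_arm:
  targets: [64,0,0,0,0.65,64,0,0,0,0.65]

```text
time: 21.85
tool_pos: [0.5153, -0.038, 0.0747]
ee_rot: [0.996, -0.091, 0.005, 0.001]
wrist_force: [7.8, -7.8, -1.4]
width: 0.756
grip_force: 5.3
```

>>> move_arm:
  targets: [64,0,0,0,0.65,64,0,0,0,0.65]

```text
time: 22.05
tool_pos: [0.515, -0.0383, 0.0746]
ee_rot: [0.984, -0.181, 0.005, 0.001]
wrist_force: [5.8, -8.1, -0.2]
width: 0.748
grip_force: 5.4
```

>>> move_arm:
  targets: [64,0,0,0,0.25,64,0,0,0,0]

```text
time: 22.25
tool_pos: [0.5147, -0.0383, 0.0745]
ee_rot: [0.98, -0.197, 0.005, 0.001]
wrist_force: [5.8, -8.5, -0.4]
width: 0.75
grip_force: 5.0
```

>>> move_arm:
  targets: [64,0,0,0,0.25,64,0,0,0,0]

```text
time: 22.45
tool_pos: [0.5146, -0.0383, 0.0745]
ee_rot: [0.977, -0.214, 0.005, 0.001]
wrist_force: [5.4, -8.5, 0.7]
width: 0.748
grip_force: 5.0
```

>>> move_arm:
  targets: [64,0,0,0,0.25,64,0,0,0,0]

```text
time: 22.65
tool_pos: [0.5146, -0.0383, 0.0745]
ee_rot: [0.973, -0.231, 0.005, 0.001]
wrist_force: [5.2, -9.4, -0.9]
width: 0.755
grip_force: 5.0
```

>>> move_arm:
  targets: [64,0,0,0,0.25,64,0,0,0,0]

```text
time: 22.85
tool_pos: [0.5153, -0.0389, 0.0747]
ee_rot: [0.969, -0.247, 0.005, 0.001]
wrist_force: [6.6, -10.8, -1.1]
width: 0.748
grip_force: 6.5
```

>>> move_arm:
  targets: [64,0,0,0,0.25,64,0,0,0,0]

```text
time: 23.05
tool_pos: [0.516, -0.0395, 0.0748]
ee_rot: [0.964, -0.264, 0.006, 0.001]
wrist_force: [8.0, -13.2, -2.4]
width: 0.751
grip_force: 8.0
```

>>> move_arm:
  targets: [64,0,0,0,0.2,64,0,0,0,0]

```text
time: 23.25
tool_pos: [0.5165, -0.0401, 0.075]
ee_rot: [0.961, -0.277, 0.007, 0.002]
wrist_force: [10.4, -15.4, -2.6]
width: 0.753
grip_force: 9.3
```

Blue is on its stop. I'll back off, rise clear and check.

>>> move_arm:
  targets: [64,0,0,0,-1,64,0,0,0,-1,64,0,0,0,0,64,0,0,-0.4,0,64,0,0,-0.4,0,64,0,0,-0.6,0,64,0,0,-0.8,0,64,0,0,-0.8,0,64,0,0,0,0,64,0,0,0,0]

```text
time: 24.25
tool_pos: [0.5115, -0.0362, 0.2236]
ee_rot: [0.99, -0.143, 0.001, 0.0]
wrist_force: [-0.2, -0.1, 0.1]
width: 0.752
grip_force: 0.0
```

```bash
python3 -c "
from go import *
st()
from m import levers
levers()
for n in ('top','side'):
  p=imaging.capture(n)
  for q,z in (('disc',0),('cup_mid',.0425),('jar_mid',.0375)):
    for r in spotter.pinpoint(p,q)[:1]: print(n,q,np.round(r['pixel'],1))
cv2.imwrite('pics/s5.png',p['img'])"
```

```text
t 24.25 pos [ 0.5115 -0.0362  0.2236] yaz -106.5 j6 93.9 F [-0.2 -0.1  0.1] M [ 0.01 -0.01 -0.04] w 0.75
yellow [0.4919 0.1114] ang 49.7 reach 0.06 conf 0.7 (279, 2)
blue [ 0.5308 -0.2868] ang -77.5 reach 0.042 conf 0.65 (697, 2)
top disc [166.1 302.2]
top cup_mid [249.7 205.3]
top jar_mid [227.  451.9]
side disc [227.7 268. ]
side cup_mid [342.9 279.4]
side jar_mid [154.  393.4]
```

View pics/s5.png

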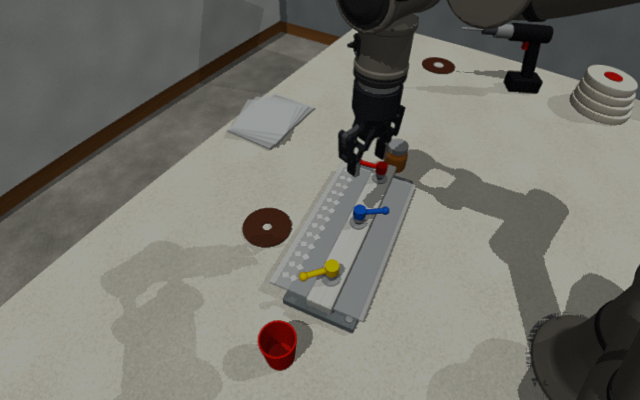

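All three levers have been turned: red ball near (362,163), blue (386,211), yellow (303,276). The disc, cup and jar haven't moved, and the robot is clear.

```bash
python3 -c "
from h import *
print(ticket.finish_job())"
```

```text
the job is handed in; nothing more can be done
None
```

I turned the red, yellow and blue levers clockwise, in that order, each until the force showed it dead against its stop (about 20 N at most). The disc, cup and jar were left in place, and the job was handed in with the robot clear at about 24 s.

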